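# Seat the two sealing discs in the closing fixture

### The arm

A 6-joint arm with a two-finger parallel gripper is mounted at the origin on the work surface. World frame = base frame: x ahead of the robot, y to its left, z up, the work surface at z = 0. Lengths are in m, angles in rad, forces in N, time in s.
With the tool pointing down it reaches from about 0.35 to 0.85 m from the base axis. Payload 8.1 kg.
Tool frame: the origin (TCP) lies on the centre line of the jaws, within the pads' length; the fingertips stand 14 mm ahead of it and the grasp point (between the pads) lies 5 mm behind it; z points along the fingers, y is the direction in which the jaws open and shut (so a half turn about z gives the same grasp; the last joint's range is limited). The gripper opens to 93 mm and grips with 3 to 60 N. Pads are 15 mm wide; open, the fingers measure 128 mm over their backs; the gripper's body (75 mm by 188 mm) begins 65 mm behind the grasp point.
Start: joints at [-1.381, 0.13, 1.488, -0, 1.523, -0.085], TCP at [0.163, -0.577, 0.233] pointing down, gripper open.
Joint ranges: [-2.96, 2.96], [-0.89, 2.26], [0.02, 2.5], [-1.34, 4.48], [0, 2.73], [-2.66, 2.66]. Speed limits (rad/s): [2.39, 2.39, 2.79, 3.14, 3.14, 3.14].

### API

Orientations are given as a rotation vector (axis times angle).
In Python, from plant import robot gives the robot as it stands.
- The arm moves only by the tool jog_arm, never from a script. Its argument "steps" is a list of rows, each a list of 7 numbers: the closure, from 0 (fully open) to 1 (shut), then the shift along the tool's x, y, z in m, then the turn, a rotation vector about the tool's x, y, z in rad. In form: [[jaw, tx, ty, tz, rx, ry, rz], ...]. A call has 1 to 5 rows; each row is the pose to reach, as a shift and turn from the pose measured when the call began, along the tool's axes at that moment; what a row does not reach only later rows make up. A row lasts 1/8 s, in which the tool goes at most 62.5 mm and 10.7 degrees, less where a joint would pass 70% of its speed; a pose out of reach is approached as far as the arm can. A call with a gripper value outside its range is refused whole. The fingers move at their own pace and stop on an object; "force" is the grip in N (left out, the last holds). Time passes only in rows, so rows that repeat a pose let the fingers close. It gives the time, the measured TCP pose, the force and the opening at its end, in the units of the state.
- robot.read_state(): the state, without advancing time (a new reading comes with each control period).
- robot.read_camera(name): name is "side" or "top"; returns a dict with "image" (400x640x3 uint8, red, green, blue), "mtx" (3x3 intrinsics, pixels), "extrinsics" (4x4, takes a point from camera to world coordinates). Camera axes: x right, y down, z forward; pixel columns grow to the right and rows downward; lengths in m; the calibration is good to about 2 mm. A picture is of the moment at which its call begins. There is no depth.
- robot.close_job(): hands the job in, once; it reports no verdict.
The state is a dict: "t": time; "q": joint angles; "dq": joint speeds; "joint_torque": joint torques, N m; "tool_pos": TCP position; "orientation": TCP orientation; "force": force on the tool from outside, world axes, zero at the start; "wrist_torque": the same for the moment, N m; "opening": finger opening in m.
Only numpy, scipy, OpenCV 4.12 (cv2) and the standard library are available. Lean on these libraries where they do the work, as an engineer would, in place of code of your own. Each camera call takes 0.05 s, during which the arm holds its last target.

### The job

Two loose copper sealing discs lie flat on the white closing fixture on the lab bench. Push each one with the fingertips across the fixture's top until it drops into the recess of its own size, the large disc into the large recess and the small disc into the small one, so that both lie flat at the bottom of their recesses. Only push: do not lift or carry the discs, and leave all the other things standing where they are.

Things in the scene. Friction and masses are not known exactly. Their poses are not given: they have to be found in the camera images.
- fixture: Closing fixture fixed to the bench: a smooth white plastic plate 220 (its x) x 270 (its y) x 24 mm high, with two round blind recesses 8 mm deep sunk in its flat top. Origin: centre of its underside, on the bench; z up, yaw varies by up to 0.4 rad. The top is 24 mm above the bench. No raised edges.
- large_recess (a point): Centre of the floor of the large recess: diameter 57 mm, 8 mm deep with upright walls, floor 16 mm above the bench, lined with black rubber. At x +50, y +65 mm in the fixture's frame.
- small_recess (a point): Centre of the floor of the small recess: diameter 43 mm, 8 mm deep with upright walls, floor 16 mm above the bench, lined with black rubber. At x +50, y -65 mm in the fixture's frame.
- large_disc: Loose plain copper disc, diameter 52 mm, 8 mm thick, about 0.15 kg, lying flat on the fixture's top on its robot side. Origin: centre of its underside; z up. Seated, its top is flush with the fixture's top. Either disc may start on either side, so its way may be straight ahead or slanting across the fixture.
- small_disc: Loose plain copper disc, diameter 38 mm, 8 mm thick, about 0.08 kg, lying flat on the fixture's top on its robot side. Origin: centre of its underside; z up. Seated, its top is flush with the fixture's top. It would also fall into the large recess, which is wrong.
- weighing_jar: Leave alone: small glass jar with black lid, diameter 32, 42 mm high, loose on the fixture's top at the middle of its far edge (about x +92 mm in its frame). Origin: centre of its underside.
- liner: Leave alone: grey open cup, diameter 30, 36 mm high, loose on the fixture's top at the middle of its robot-side edge (about x -93 mm in its frame). Origin: centre of its underside.
- autoclave_a: Leave alone: steel vessel with cap, diameter 58, 90 mm high, standing loose on the bench just left (+y) of the fixture. Origin: centre of its underside.
- autoclave_b: Leave alone: steel vessel with cap, diameter 50, 80 mm high, standing loose on the bench just right (-y) of the fixture. Origin: centre of its underside.
- amber_bottle: Leave alone: brown glass bottle, diameter 64, 130 mm high, on the bench well to the left of the fixture. Origin: centre of its underside.
- beaker: Leave alone: clear plastic beaker, diameter 70, 85 mm high, on the bench well to the right of the fixture. Origin: centre of its underside.
- tweezers: Leave alone: steel tweezers 130 mm long, 6 mm thick, lying on the bench well to the right of the fixture. Origin: at its middle, on its underside.
Things that resemble listed ones, but are neither listed nor needed, are in the scene too. What is shaped like the small_disc but blue or green is not meant.

How it is judged:
By the outcome, as a careful person would: the job done as asked, in the order asked, and still so for the second after the job is handed in, with the robot touching nothing.
It also fails if it takes over 58 s, if anything falls off the work surface, if the arm or the gripper's body presses on something with over 40 N, if the wrist force passes 120 N, or if a joint passes its speed limit or range.

## Working session

There is one attempt and no reset: what is moved stays moved. The work goes in short steps, Python scripts to look and compute and a tool call to move; the robot and the scene stay as the last step left them, time stands still between calls to the robot, and variables do not carry over. Pictures are saved under pics/ and viewed, and the job is handed in when it is done.

Besides the shell and the picture viewer there is one more tool, called as name(argument=value, ...), one argument or row to a line, values as JSON. jog_arm: Moves the arm, as the interface text tells. Its arguments: {"type":"object","properties":{"steps":{"type":"array"},"force":{"type":"number"}},"required":["steps"]}

```bash
mkdir -p pics; python3 - <<'E'
from plant import robot
import cv2
s=robot.read_state();print(s)
for n in("top","side"):
    c=robot.read_camera(n);cv2.imwrite(f"pics/{n}0.png",c["image"][:,:,::-1]);print(n,c["mtx"],c["extrinsics"])
E
```

```text
{'t': 0.0, 'q': array([-1.38141000e+00,  1.31190152e-01,  1.48925165e+00,  3.79002375e-05,
        1.52302600e+00, -8.53823619e-02]), 'dq': array([ 0.00236094, -0.00020302,  0.00040758,  0.00040068, -0.00166443,
        0.0006673 ]), 'joint_torque': array([-3.41966545e-03, -5.59835887e+01, -4.91759992e+01,  7.65947462e-02,
        3.54166771e-02, -1.35723490e-04]), 'tool_pos': array([ 0.16273658, -0.57694283,  0.2315853 ]), 'orientation': array([-3.11013481e+00, -4.29989605e-01,  9.36629121e-05]), 'force': array([ 0.25016464, -0.46290304,  0.05212166]), 'wrist_torque': array([ 0.04026602, -0.02481242, -0.02091786]), 'opening': 0.0926568460545209}
top [[401.44115723   0.         318.90312787]
 [  0.         401.44115723 200.36827627]
 [  0.           0.           1.        ]] [[ 0.02048152 -0.99368023  0.11036355  0.39413063]
 [-0.99965521 -0.0221677  -0.01407299  0.01250681]
 [ 0.01643056 -0.11003726 -0.99379165  1.14967161]
 [ 0.          0.          0.          1.        ]]
side [[393.13383004   0.         316.5605868 ]
 [  0.         393.13383004 198.8815163 ]
 [  0.           0.           1.        ]] [[-0.83470749 -0.27811733  0.47530428  0.04927692]
 [-0.55047994  0.39735076 -0.73422354  0.75334004]
 [ 0.01533777 -0.87450736 -0.48476967  0.54245374]
 [ 0.          0.          0.          1.        ]]
```

View pics/top0.png

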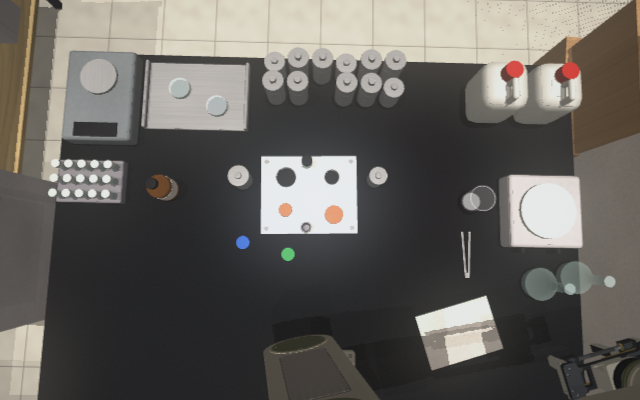

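View pics/side0.png

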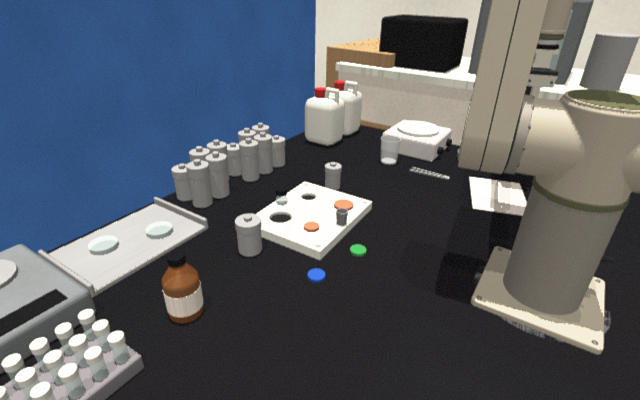

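The top view shows the fixture around (309,195), the large recess at (286,177) and the small recess at (332,177). It also shows a small orange disc at (285,210) and a large orange disc at (334,215). The blue (243,242) and green (288,254) discs are decoys lying on the bench. The routes cross diagonally. I'll measure and confirm in an enlarged crop.

```bash
cat > h.py <<'E'
import cv2,numpy as np
from scipy.spatial.transform import Rotation as R
def ray(c,uv,z):
    d=np.linalg.inv(c["mtx"])@np.array([uv[0],uv[1],1.]);E=c["extrinsics"];d=E[:3,:3]@d;o=E[:3,3]
    return (o+d*(z-o[2])/d[2])[:2]
def blobs(m,amin):
    n,l,s,ce=cv2.connectedComponentsWithStats(m.astype(np.uint8)); return [(s[i,4],ce[i],s[i,:4]) for i in range(1,n) if s[i,4]>=amin]
def scene(c,roi=(130,260,200,420)):
    im=c["image"];h=cv2.cvtColor(im,cv2.COLOR_RGB2HSV).astype(int)
    y0,y1,x0,x1=roi;k=np.zeros(im.shape[:2],bool);k[y0:y1,x0:x1]=1
    cop=k&(h[...,0]<20)&(h[...,1]>90)&(h[...,2]>100)
    wh=k&(h[...,1]<40)&(h[...,2]>190)
    return cop,wh,h
E
python3 - <<'E'
from plant import robot
from h import *
c=robot.read_camera("top");im=c["image"]
cop,wh,h=scene(c)
for a,ce,b in blobs(cop,20): print("copper",a,ce,b,ray(c,ce,.032), "diam", 2*np.sqrt(a/np.pi)*1.118/401)
ws=max(blobs(wh,500),key=lambda t:t[0]);print("white",ws)
n,l=cv2.connectedComponents(wh.astype(np.uint8));L=l[int(ws[1][1]),int(ws[1][0])] or 1
cn=max(cv2.findContours(wh.astype(np.uint8),0,1)[0],key=cv2.contourArea);
P=np.array([ray(c,p,.024) for p in cn[:,0]]).astype(np.float32)*1000
r=cv2.minAreaRect(P);print("rect",r)
dk=(h[...,2]<80);dk[:157]=0;dk[233:]=0;dk[:,:262]=0;dk[:,357:]=0
for a,ce,b in blobs(dk,30): print("dark",a,ce,b,ray(c,ce,.024),ray(c,ce,.016))
cr=im[145:265,225:395];cv2.imwrite("pics/crop0.png",cv2.resize(cr[:,:,::-1],None,fx=4.5,fy=4.5,interpolation=2))
E
```

```text
copper 125 [284.912 209.288] [279 203  13  13] [0.49109567 0.09101726] diam 0.035172844883024176
copper 243 [333.53497942 214.11522634] [325 206  18  17] [ 0.48054616 -0.04496848] diam 0.04904058328944819
white (np.int32(6241), array([308.31485339, 195.16359558]), array([261, 156,  96,  78], dtype=int32))
rect ((535.7045288085938, 25.882598876953125), (219.6151580810547, 268.6025085449219), 2.0811567306518555)
```

View pics/crop0.png

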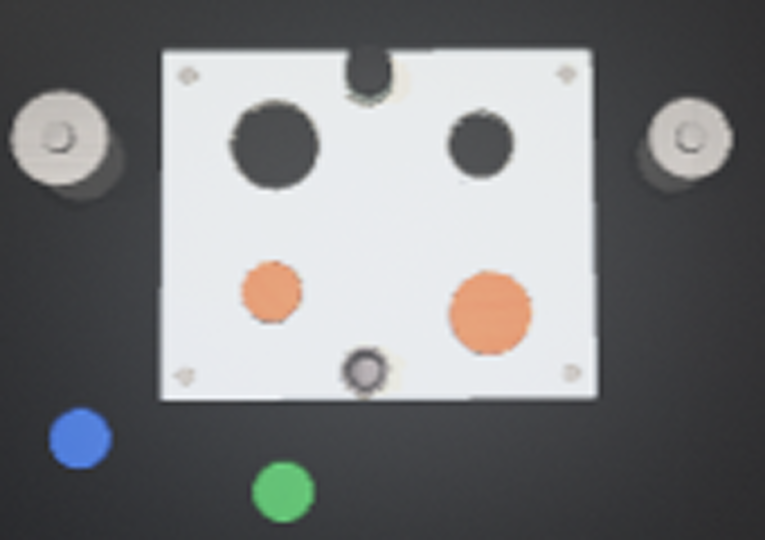

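The crop confirms it. The small copper disc (38 mm) is on the left at crop (272,292), and the large one (52 mm) is on the right at crop (490,313). The two black recesses are above them, large on the left and small on the right. Next I'll locate the recesses two ways and plan the push.

```bash
python3 - <<'E'
from plant import robot
from h import *
c=robot.read_camera("top");im=c["image"]
cop,wh,h=scene(c)
dk=(h[...,2]<140);dk[:157]=0;dk[233:]=0;dk[:,:264]=0;dk[:,354:]=0
for a,ce,b in blobs(dk,30): print("dark",a,ce,b,ray(c,ce,.024))
yaw=np.deg2rad(2.08);C=np.array([.5357,.0259]);M=np.array([[np.cos(yaw),-np.sin(yaw)],[np.sin(yaw),np.cos(yaw)]])
f=lambda x,y:C+M@np.array([x,y])
LR,SR=f(.05,.065),f(.05,-.065);print("LR",LR,"SR",SR,"jar",f(.092,0),"liner",f(-.093,0))
LD=np.array([.4805,-.0450]);SD=np.array([.4911,.0910])
for n,a,b in(("L",LD,LR),("S",SD,SR)):
    v=b-a;print(n,"dir",v,np.linalg.norm(v),"ang",np.arctan2(v[1],v[0]))
s=robot.read_state();print(s["t"],R.from_rotvec(s["orientation"]).as_matrix())
E
```

```text
dark 88 [306.65909091 161.04545455] [302 157  10  10] [0.63113511 0.03378165]
dark 290 [285.68275862 176.86896552] [276 168  20  19] [0.58407777 0.0921454 ]
dark 158 [331.46202532 176.56962025] [325 170  14  14] [ 0.587964   -0.03772475]
dark 30 [305.16666667 226.46666667] [302 223   8   9] [0.4447791 0.0335161]
LR [0.58330789 0.09267192] SR [ 0.58802622 -0.03724243] jar [0.62763938 0.02923913] liner [0.44276128 0.02252458]
L dir [0.10280789 0.13767192] 0.17182263757895702 ang 0.9293720042327638
S dir [ 0.09692622 -0.12824243] 0.16075078038357812 ang -0.9235905875164303
0.2 [[ 9.62479070e-01  2.71355845e-01 -2.11047878e-04]
 [ 2.71355911e-01 -9.62478457e-01  1.09047093e-03]
 [ 9.27766249e-05 -1.10682454e-03 -9.99999383e-01]]
```

```bash
cat > g.py <<'E'
import sys
from plant import robot
from h import *
def go(pos,yaw):
    s=robot.read_state();A=R.from_rotvec(s["orientation"]);x=A.as_matrix()
    T=R.from_matrix(np.array([[np.cos(yaw),np.sin(yaw),0],[np.sin(yaw),-np.cos(yaw),0],[0,0,-1.]]))
    d=x.T@(np.array(pos)-s["tool_pos"]);t=(A.inv()*T).as_rotvec()
    print("t",round(s["t"],2),"pos",s["tool_pos"].round(4),"yaw",round(np.arctan2(x[1,0],x[0,0]),4),"q",s["q"].round(2),"F",s["force"].round(1),"open",round(s["opening"],4),"\n shift",d.round(4),"turn",t.round(4))
if __name__=="__main__": a=[float(v) for v in sys.argv[1:]];go(a[:3],a[3])
E
python3 g.py .4536 -.0811 .15 .929
```

```text
t 0.2 pos [ 0.1628 -0.5772  0.232 ] yaw 0.2748 q [-1.38  0.13  1.49 -0.    1.52 -0.09] F [-0.4 -0.3 -0. ] open 0.0927 
 shift [ 0.4145 -0.3985  0.0825] turn [-1.000e-03 -5.000e-04 -6.542e-01]
```

jog_arm(
  steps=[
    [0.634,0.041,-0.04,0,0,0,-0.13],
    [0.634,0.083,-0.08,0,0,0,-0.26],
    [0.634,0.124,-0.12,0,0,0,-0.39],
    [0.634,0.166,-0.16,0,0,0,-0.52],
    [0.634,0.207,-0.2,0,0,0,-0.654],
  ],
  force=20,
)

```text
t: 0.82
tool_pos: [0.3083, -0.3268, 0.2322]
orientation: [-2.805, -1.412, -0.001]
force: [0.5, -0.4, -0.2]
opening: 0.0474
```

```bash
python3 g.py .4536 -.0811 .12 .929
```

```text
t 0.82 pos [ 0.3083 -0.3268  0.2322] yaw 0.9328 q [-0.93 -0.29  1.89  0.    1.54 -0.29] F [ 0.5 -0.4 -0.2] open 0.0474 
 shift [ 0.2838 -0.0296  0.1124] turn [-0.0005 -0.0009  0.0038]
```

jog_arm(
  steps=[
    [0.634,0.057,-0.006,0.01,0,0,0],
    [0.634,0.114,-0.012,0.02,0,0,0],
    [0.634,0.17,-0.018,0.04,0,0,0],
    [0.634,0.227,-0.024,0.07,0,0,0],
    [0.634,0.2838,-0.0296,0.1,0,0,0.004],
  ],
)

```text
t: 1.45
tool_pos: [0.4526, -0.0826, 0.1339]
orientation: [2.809, 1.407, 0.002]
force: [1.1, -0.1, -0.7]
opening: 0.0337
```

```bash
python3 g.py .4536 -.0811 .041 .929
```

```text
t 1.45 pos [ 0.4526 -0.0826  0.1339] yaw 0.9289 q [-0.29 -0.19  1.98  0.    1.34  0.35] F [ 1.1 -0.1 -0.7] open 0.0337 
 shift [ 0.0017 -0.0001  0.0929] turn [ 0.0009 -0.0013 -0.0002]
```

jog_arm(
  steps=[
    [0.634,0.001,0,0.035,0,0,0],
    [0.634,0.001,0,0.07,0,0,0],
    [0.634,0.001,0,0.085,0,0,0],
    [0.634,0.001,0,0.092,0,0,0],
    [0.634,0.001,0,0.093,0,0,0],
  ],
)

```text
t: 2.08
tool_pos: [0.4538, -0.0821, 0.0416]
orientation: [2.809, 1.406, 0.003]
force: [0.1, -0.2, -0.3]
opening: 0.0343
```

```bash
python3 g.py .5671 .0709 .041 .929; python3 - <<'E'
from plant import robot
import cv2
for n,(a,b,c,d) in dict(top=(145,265,225,395),side=(150,290,220,420)).items():
    i=robot.read_camera(n)["image"][a:b,c:d,::-1];cv2.imwrite(f"pics/{n}1.png",cv2.resize(i,None,fx=4,fy=4,interpolation=2))
E
```

```text
t 2.08 pos [ 0.4538 -0.0821  0.0416] yaw 0.9283 q [-0.29 -0.06  2.05  0.    1.15  0.35] F [ 0.1 -0.2 -0.3] open 0.0343 
 shift [ 0.1904 -0.001   0.0009] turn [ 0.0017 -0.0016 -0.0007]
```

View pics/side1.png

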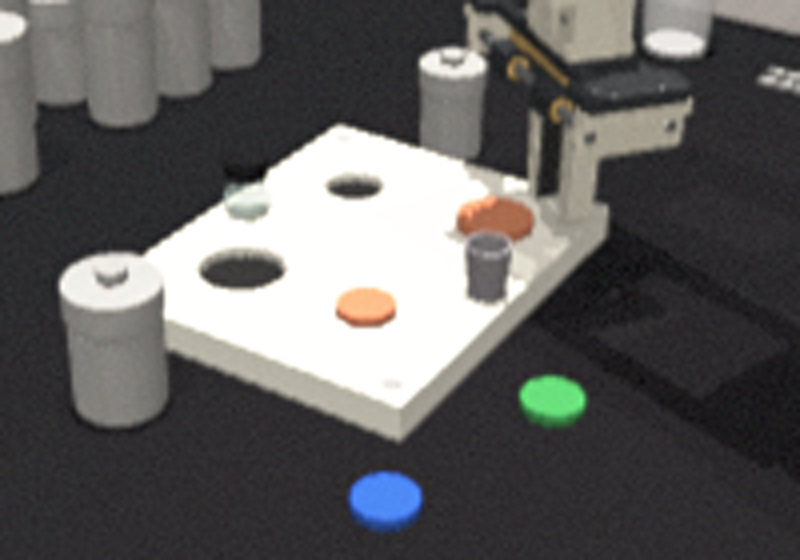

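View pics/top1.png

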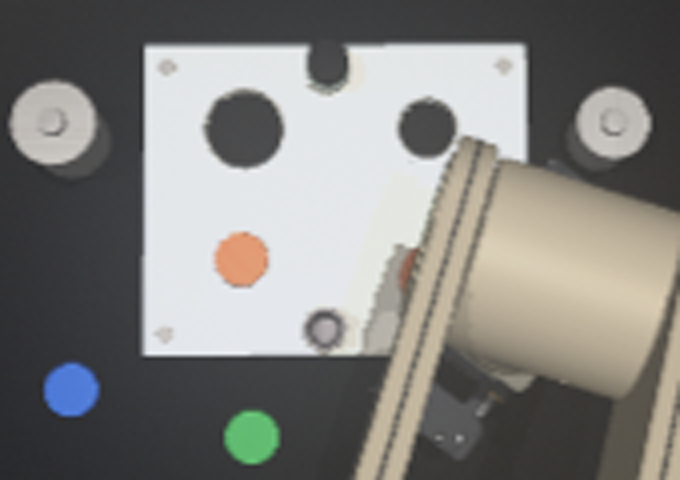

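The side crop shows both fingertips just behind the large disc (495,215), with the liner clear at (488,265). The small disc and both recesses are free. Starting the push.

jog_arm(
  steps=[
    [0.634,0.008,0,0.0005,0,0,0],
    [0.634,0.016,0,0.0005,0,0,0],
    [0.634,0.024,0,0.0005,0,0,0],
    [0.634,0.033,0,0.0005,0,0,0],
    [0.634,0.043,0,0.0005,0,0,0],
  ],
)

```text
t: 2.8
tool_pos: [0.4804, -0.0473, 0.0418]
orientation: [2.808, 1.406, 0.005]
force: [-0.6, -0.8, 1.2]
opening: 0.0336
```

```bash
python3 g.py .5671 .0709 .041 .929; python3 - <<'E'
from plant import robot
import cv2
for n,(a,b,c,d) in dict(side=(150,290,220,420)).items():
    i=robot.read_camera(n)["image"][a:b,c:d,::-1];cv2.imwrite(f"pics/{n}2.png",cv2.resize(i,None,fx=4,fy=4,interpolation=2))
E
```

```text
t 2.8 pos [ 0.4804 -0.0473  0.0418] yaw 0.9284 q [-0.2  -0.    1.99  0.    1.15  0.44] F [-0.6 -0.8  1.2] open 0.0336 
 shift [ 0.1466 -0.0014  0.001 ] turn [ 0.0028 -0.0018 -0.0006]
```

View pics/side2.png

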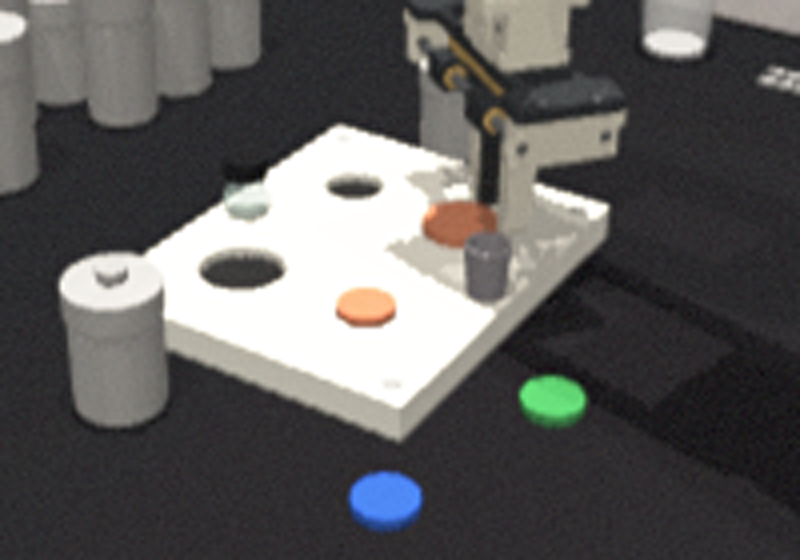

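The disc now sits at (458,222), cradled by both fingertips, with the liner clear. Continuing.

jog_arm(
  steps=[
    [0.634,0.012,0,0.0008,0,0,0],
    [0.634,0.024,-0.0005,0.0008,0,0,0],
    [0.634,0.036,-0.001,0.0008,0,0,0],
    [0.634,0.048,-0.001,0.0008,0,0,0],
    [0.634,0.06,-0.001,0.0008,0,0,0],
  ],
)

```text
t: 3.48
tool_pos: [0.5166, 0.0029, 0.0411]
orientation: [2.808, 1.406, 0.006]
force: [-0.8, -1.3, 0.4]
opening: 0.0342
```

```bash
python3 g.py .5671 .0709 .041 .929
```

```text
t 3.48 pos [0.5166 0.0029 0.0411] yaw 0.9287 q [-0.09  0.09  1.9   0.    1.15  0.55] F [-0.8 -1.3  0.4] open 0.0342 
 shift [ 0.0847 -0.0003  0.0004] turn [ 0.0028 -0.0028 -0.0003]
```

jog_arm(
  steps=[
    [0.634,0.012,0,0.0003,0,0,0],
    [0.634,0.024,0,0.0003,0,0,0],
    [0.634,0.036,0,0.0003,0,0,0],
    [0.634,0.047,0,0.0003,0,0,0],
    [0.634,0.058,0,0.0003,0,0,0],
  ],
)

```text
t: 4.1
tool_pos: [0.5517, 0.05, 0.0409]
orientation: [2.808, 1.406, 0.006]
force: [-1.5, -1.3, 1.3]
opening: 0.0338
```

```bash
python3 g.py .5671 .0709 .041 .929; python3 - <<'E'
from plant import robot
import cv2
for n,(a,b,c,d) in dict(side=(150,290,220,420)).items():
    i=robot.read_camera(n)["image"][a:b,c:d,::-1];cv2.imwrite(f"pics/{n}3.png",cv2.resize(i,None,fx=4,fy=4,interpolation=2))
E
```

```text
t 4.1 pos [0.5517 0.05   0.0409] yaw 0.9287 q [-0.    0.18  1.8   0.    1.16  0.64] F [-1.5 -1.3  1.3] open 0.0338 
 shift [ 0.026  -0.0002 -0.    ] turn [ 0.0028 -0.0027 -0.0003]
```

View pics/side3.png

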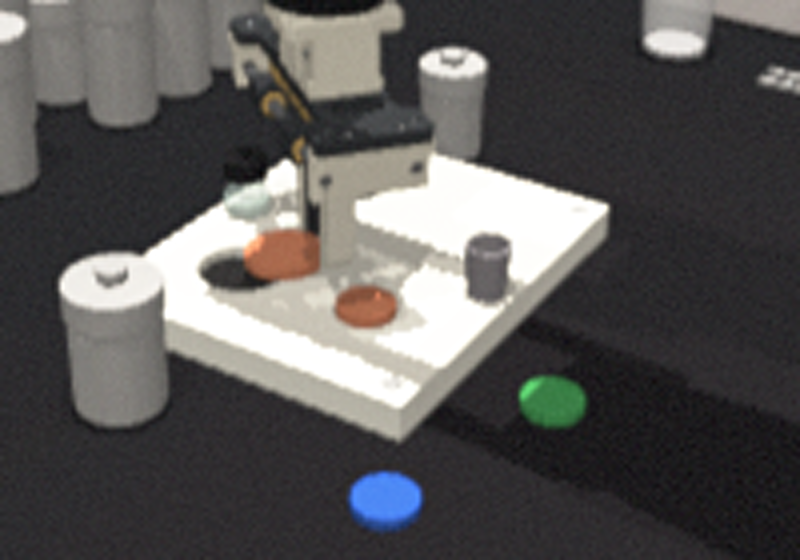

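The large disc (283,254) overlaps the large recess (242,269) along the line of push. Continuing slowly.

jog_arm(
  steps=[
    [0.634,0.006,0,0,0,0,0],
    [0.634,0.012,0,0,0,0,0],
    [0.634,0.017,0,0,0,0,0],
    [0.634,0.022,0,0,0,0,0],
    [0.634,0.026,0,0,0,0,0],
  ],
)

```text
t: 4.78
tool_pos: [0.5682, 0.072, 0.0412]
orientation: [2.808, 1.407, 0.008]
force: [0.3, 0.6, 0.4]
opening: 0.0342
```

```bash
python3 g.py .5671 .0709 .041 .929; python3 - <<'E'
from plant import robot
import cv2
for n,(a,b,c,d) in dict(side=(150,290,220,420)).items():
    i=robot.read_camera(n)["image"][a:b,c:d,::-1];cv2.imwrite(f"pics/{n}4.png",cv2.resize(i,None,fx=4,fy=4,interpolation=2))
E
```

```text
t 4.78 pos [0.5682 0.072  0.0412] yaw 0.9288 q [0.04 0.23 1.74 0.   1.16 0.68] F [0.3 0.6 0.4] open 0.0342 
 shift [-0.0015 -0.0002  0.0002] turn [ 0.0031 -0.004  -0.0002]
```

View pics/side4.png

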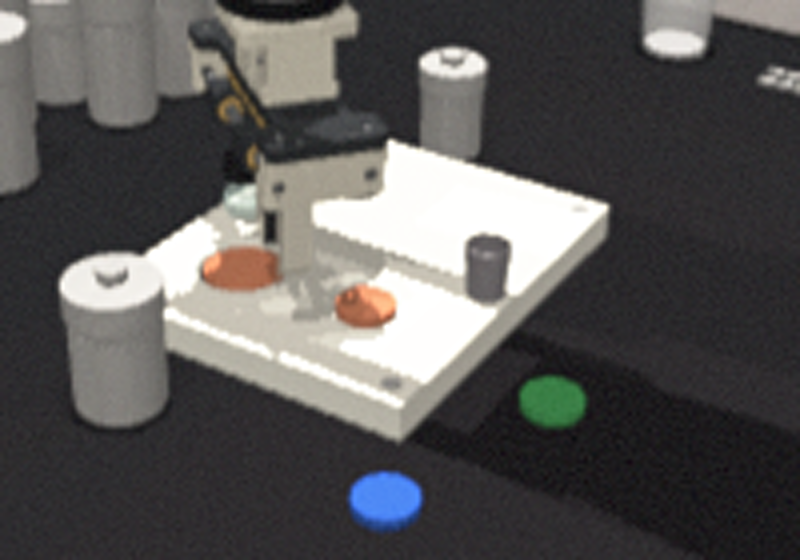

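The large disc has dropped in at (242,268) and looks flush; the force is back to about 0. Backing off, then rising.

jog_arm(
  steps=[
    [0.634,-0.01,0,-0.001,0,0,0],
    [0.634,-0.015,0,-0.02,0,0,0],
    [0.634,-0.015,0,-0.06,0,0,0],
    [0.73,-0.015,0,-0.1,0,0,-0.15],
    [0.73,-0.015,0,-0.12,0,0,-0.32],
  ],
)

```text
t: 5.45
tool_pos: [0.5602, 0.0597, 0.1659]
orientation: [2.54, 1.84, 0.015]
force: [-0.3, -0.1, -0.4]
opening: 0.0255
```

```bash
python3 g.py .467 .1229 .15 2.218
```

```text
t 5.45 pos [0.5602 0.0597 0.1659] yaw 1.2537 q [0.01 0.06 1.68 0.   1.39 0.33] F [-0.3 -0.1 -0.4] open 0.0255 
 shift [ 0.031  -0.1084  0.015 ] turn [ 1.100e-02  1.000e-04 -9.643e-01]
```

jog_arm(
  steps=[
    [0.73,0.006,-0.02,0,0,0,-0.18],
    [0.73,0.012,-0.045,0,0,0,-0.36],
    [0.73,0.02,-0.07,0,0,0,-0.54],
    [0.73,0.026,-0.09,0,0,0,-0.72],
    [0.73,0.031,-0.108,0.005,0,0,-0.9],
  ],
)

```text
t: 6.08
tool_pos: [0.4671, 0.1229, 0.1619]
orientation: [1.477, 2.761, 0.012]
force: [0.3, -0.4, 0.5]
opening: 0.0249
```

```bash
python3 - <<'E'
from plant import robot
from h import *
c=robot.read_camera("top");cop,wh,h=scene(c)
for a,ce,b in blobs(cop,20): print(a,ce,b,ray(c,ce,.032),ray(c,ce,.024))
cv2.imwrite("pics/top5.png",cv2.resize(c["image"][145:265,225:395,::-1],None,fx=4,fy=4,interpolation=2))
i=robot.read_camera("side")["image"][150:290,220:420,::-1];cv2.imwrite("pics/side5.png",cv2.resize(i,None,fx=4,fy=4,interpolation=2))
E
python3 g.py .467 .1229 .1 2.218
```

```text
158 [288.76582278 176.52531646] [283 169  13  17] [0.58390953 0.08293784] [0.58526792 0.08344197]
20 [289.75 209.1 ] [289 205   3   9] [0.49191802 0.07754808] [0.49261796 0.07801363]
t 6.17 pos [0.4661 0.1232 0.1608] yaw 2.1568 q [ 0.15 -0.16  1.91  0.    1.38 -0.43] F [-0.  -0.8 -0.3] open 0.0247 
 shift [-0.0004 -0.      0.0608] turn [ 0.01    0.0047 -0.0612]
```

View pics/top5.png

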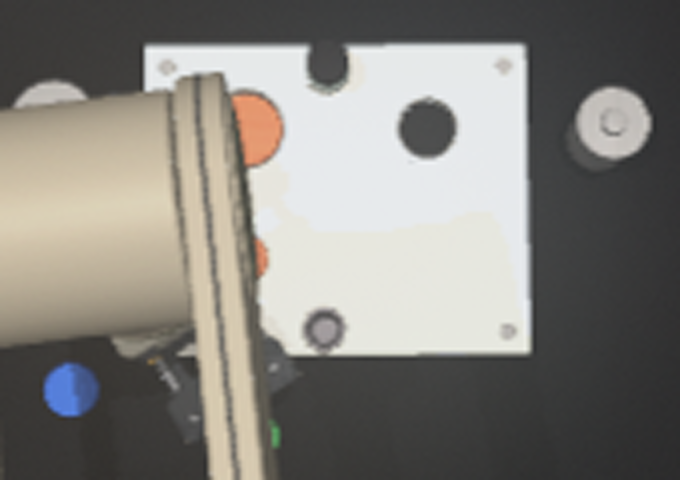

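View pics/side5.png

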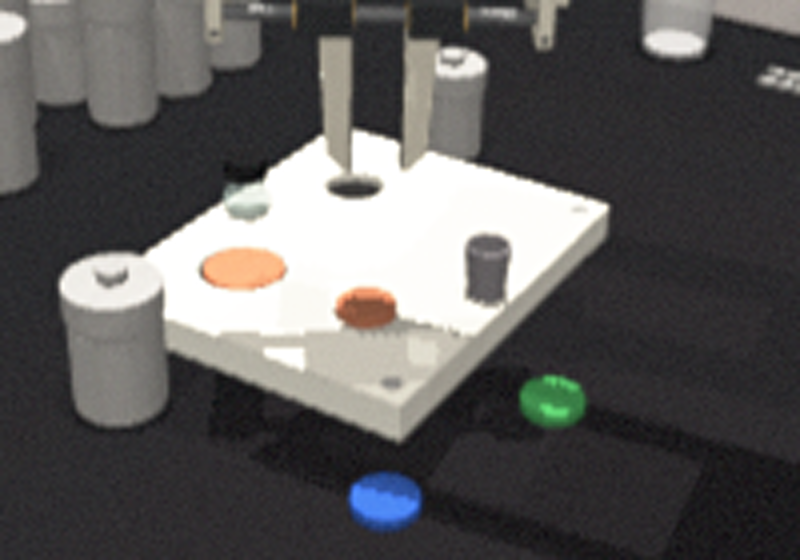

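The large disc lies flat and flush in its recess (243,268), and the small disc hasn't moved (366,307). Descending behind the small disc.

jog_arm(
  steps=[
    [0.73,0,0,0.03,0.005,0.003,-0.03],
    [0.73,0,0,0.07,0.01,0.005,-0.061],
    [0.73,0,0,0.1,0.01,0.005,-0.061],
    [0.73,0,0,0.116,0.01,0.005,-0.061],
    [0.73,0,0,0.1195,0.01,0.005,-0.061],
  ],
)

```text
t: 6.8
tool_pos: [0.4675, 0.123, 0.0411]
orientation: [-1.403, -2.81, 0.001]
force: [0.0, -0.1, 0.6]
opening: 0.025
```

```bash
python3 g.py .5749 -.0198 .041 2.218; python3 - <<'E'
from plant import robot
import cv2
i=robot.read_camera("side")["image"][150:290,220:420,::-1];cv2.imwrite("pics/side6.png",cv2.resize(i,None,fx=4,fy=4,interpolation=2))
E
```

```text
t 6.8 pos [0.4675 0.123  0.0411] yaw 2.2155 q [ 0.15  0.    1.99  0.    1.15 -0.49] F [ 0.  -0.1  0.6] open 0.025 
 shift [-1.787e-01  1.000e-04  0.000e+00] turn [-0.0007 -0.0006 -0.0025]
```

View pics/side6.png

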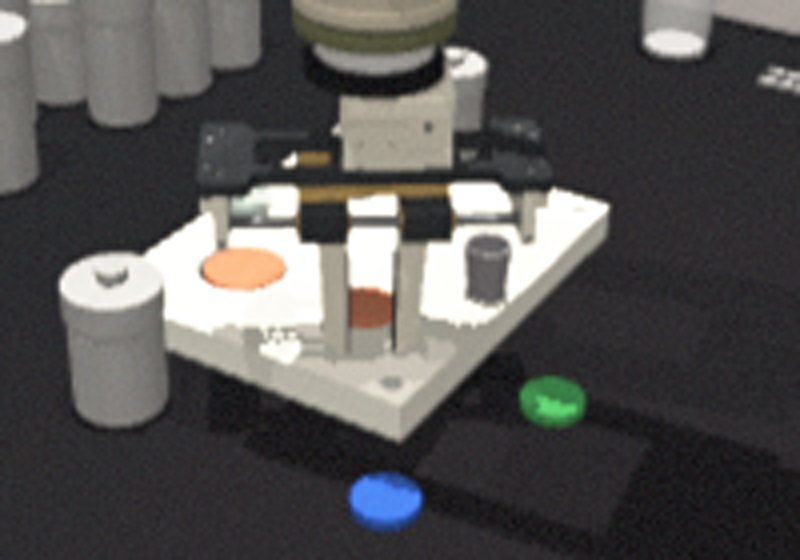

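Both fingertips are behind the small disc (368,305), which is centred between them. Pushing along tool -x.

jog_arm(
  steps=[
    [0.73,-0.008,0,0,0,0,0],
    [0.73,-0.016,0,0,0,0,0],
    [0.73,-0.025,0,0,0,0,0],
    [0.73,-0.036,0,0,0,0,0],
    [0.73,-0.047,0,0,0,0,0],
  ],
)

```text
t: 7.48
tool_pos: [0.4966, 0.085, 0.0417]
orientation: [-1.403, -2.811, -0.001]
force: [-1.4, 1.5, 1.4]
opening: 0.0252
```

```bash
python3 g.py .5749 -.0198 .041 2.218
```

```text
t 7.47 pos [0.4966 0.085  0.0417] yaw 2.2159 q [ 0.07  0.06  1.93  0.    1.15 -0.58] F [-1.4  1.5  1.4] open 0.0252 
 shift [-0.1308 -0.0005  0.0006] turn [ 0.0003 -0.0002 -0.0021]
```

jog_arm(
  steps=[
    [0.73,-0.012,0,0.0005,0,0,0],
    [0.73,-0.024,0,0.0005,0,0,0],
    [0.73,-0.036,-0.0005,0.0005,0,0,0],
    [0.73,-0.047,-0.0005,0.0005,0,0,0],
    [0.73,-0.058,-0.0005,0.0005,0,0,0],
  ],
)

```text
t: 8.1
tool_pos: [0.5315, 0.0377, 0.0411]
orientation: [-1.403, -2.811, -0.0]
force: [-0.9, 0.9, 0.4]
opening: 0.0248
```

```bash
python3 g.py .5749 -.0198 .041 2.218; python3 - <<'E'
from plant import robot
import cv2
i=robot.read_camera("side")["image"][150:290,220:420,::-1];cv2.imwrite("pics/side7.png",cv2.resize(i,None,fx=4,fy=4,interpolation=2))
E
```

```text
t 8.1 pos [0.5315 0.0377 0.0411] yaw 2.2158 q [-0.03  0.13  1.85  0.    1.16 -0.67] F [-0.9  0.9  0.4] open 0.0248 
 shift [-0.072   0.0001  0.0001] turn [ 0.0002 -0.0002 -0.0022]
```

View pics/side7.png

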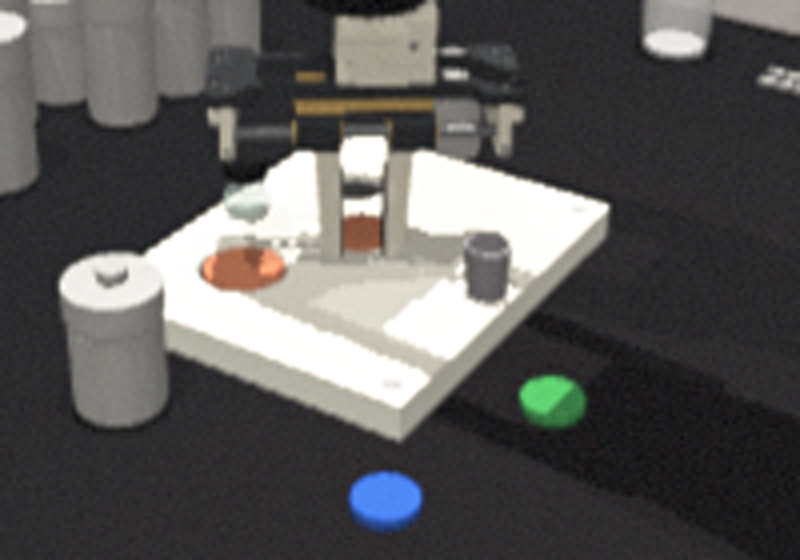

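The small disc is at (362,233) between the fingertips, with the small recess ahead at (362,185).

jog_arm(
  steps=[
    [0.73,-0.011,0,0,0,0,0],
    [0.73,-0.022,0,0,0,0,0],
    [0.73,-0.032,0,0,0,0,0],
    [0.73,-0.041,0,0,0,0,0],
    [0.73,-0.05,0,0,0,0,0],
  ],
)

```text
t: 8.78
tool_pos: [0.5626, -0.0037, 0.0413]
orientation: [1.403, 2.81, 0.0]
force: [-0.4, -0.0, -0.2]
opening: 0.0248
```

```bash
python3 g.py .5749 -.0198 .041 2.218
```

```text
t 8.78 pos [ 0.5626 -0.0037  0.0413] yaw 2.2155 q [-0.1   0.21  1.77 -0.    1.17 -0.74] F [-0.4 -0.  -0.2] open 0.0248 
 shift [-0.0203  0.0001  0.0003] turn [ 0.0005  0.0007 -0.0025]
```

jog_arm(
  steps=[
    [0.73,-0.005,0,0,0,0,0],
    [0.73,-0.01,0,0,0,0,0],
    [0.73,-0.014,0,0,0,0,0],
    [0.73,-0.018,0,0,0,0,0],
    [0.73,-0.0205,0,0,0,0,0],
  ],
)

```text
t: 9.4
tool_pos: [0.5751, -0.0202, 0.0413]
orientation: [1.403, 2.81, 0.0]
force: [0.6, 0.0, -0.4]
opening: 0.0256
```

```bash
python3 g.py .5749 -.0198 .041 2.218; python3 - <<'E'
from plant import robot
import cv2
i=robot.read_camera("side")["image"][150:290,220:420,::-1];cv2.imwrite("pics/side8.png",cv2.resize(i,None,fx=4,fy=4,interpolation=2))
E
```

```text
t 9.4 pos [ 0.5751 -0.0202  0.0413] yaw 2.2156 q [-0.12  0.24  1.73 -0.    1.17 -0.77] F [ 0.6  0.  -0.4] open 0.0256 
 shift [0.0005 0.0001 0.0003] turn [ 0.0005  0.0009 -0.0024]
```

View pics/side8.png

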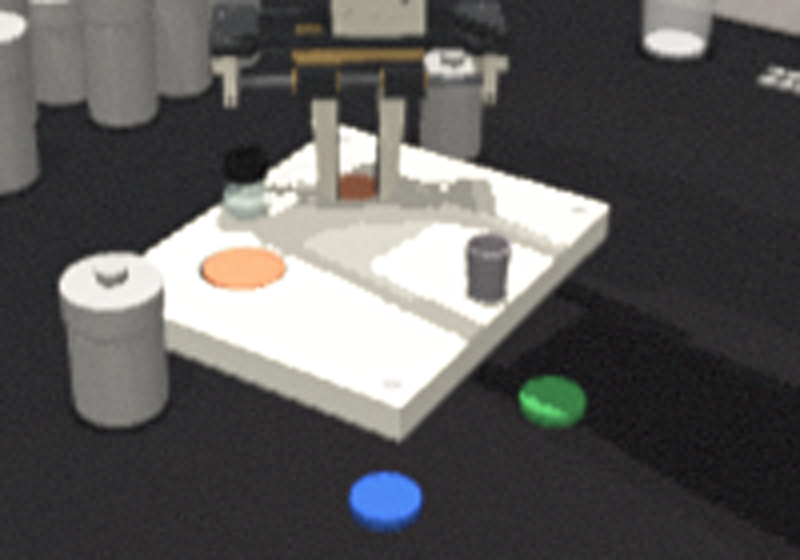

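The small disc is now at the recess (355,187). Backing off and rising so I can check.

jog_arm(
  steps=[
    [0.73,0.008,0,-0.001,0,0,0],
    [0.73,0.015,0,-0.02,0,0,0],
    [0.73,0.015,0,-0.06,0,0,0],
    [0.73,0.015,0,-0.1,0,0,0],
    [0.73,0.015,0,-0.14,0,0,0],
  ],
)

```text
t: 10.07
tool_pos: [0.5659, -0.0078, 0.1843]
orientation: [1.401, 2.809, 0.001]
force: [1.1, 0.1, 0.0]
opening: 0.0248
```

```bash
python3 g.py .35 -.25 .25 2.218
```

```text
t 10.07 pos [ 0.5659 -0.0078  0.1843] yaw 2.216 q [-0.1   0.06  1.65 -0.    1.43 -0.75] F [1.1 0.1 0. ] open 0.0248 
 shift [-0.0639 -0.318  -0.0661] turn [ 0.0017  0.002  -0.002 ]
```

jog_arm(
  steps=[
    [0.73,-0.012,-0.05,-0.03,0,0,0],
    [0.73,-0.024,-0.1,-0.06,0,0,0],
    [0.73,-0.036,-0.15,-0.066,0,0,0],
    [0.73,-0.048,-0.21,-0.066,0,0,0],
    [0.73,-0.06,-0.27,-0.066,0,0,0],
  ],
)

```text
t: 10.7
tool_pos: [0.3849, -0.2186, 0.2517]
orientation: [1.399, 2.807, 0.0]
force: [0.8, -1.4, -0.8]
opening: 0.0251
```

```bash
python3 - <<'E'
from plant import robot
from h import *
c=robot.read_camera("top");cop,wh,h=scene(c)
for a,ce,b in blobs(cop,20): print(a,ce,b,ray(c,ce,.024))
cv2.imwrite("pics/top9.png",cv2.resize(c["image"][145:265,225:395,::-1],None,fx=4,fy=4,interpolation=2))
i=robot.read_camera("side")["image"][150:290,220:420,::-1];cv2.imwrite("pics/side9.png",cv2.resize(i,None,fx=4,fy=4,interpolation=2))
print(robot.read_state()["t"])
E
```

```text
253 [285.77865613 177.15810277] [277 169  19  18] [0.58325409 0.0918493 ]
136 [331.18382353 176.97058824] [325 171  13  13] [ 0.58679188 -0.03695363]
10.8
```

View pics/top9.png

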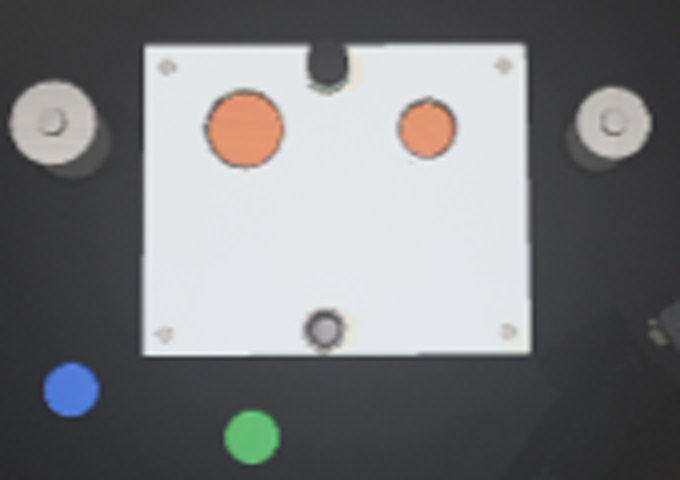

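View pics/side9.png

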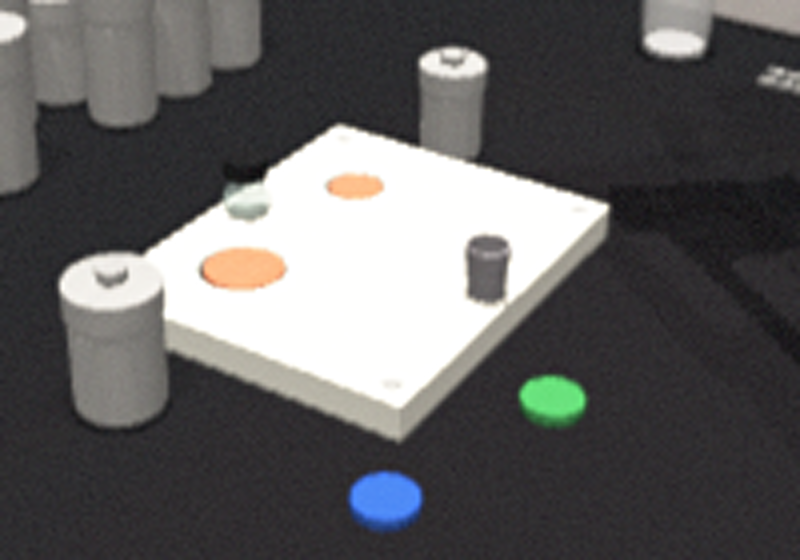

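Both discs lie flat and flush, centred in their own recesses: top crop (244,130) and (427,128), side crop (243,268) and (355,186). Everything else stands where it was, so I'm handing in.

```bash
python3 -c "
from plant import robot
print(robot.close_job())"
```

```text
the job is handed in; nothing more can be done
None
```

Both discs are seated in their own recesses, and I handed the job in at about 10.8 s of the 58 s allowed. I pushed the large disc first and then the small one, each diagonally across the fixture with the two part-open fingertips cradling it; neither was lifted.

- **Seating:** In the last top and side pictures both discs lie flat and flush. Their measured centres are within about 1.5 mm of the recess centres, which is inside the 2 mm calibration accuracy.
- **Other things:** The jar, liner, both autoclaves and the coloured decoy discs appear unmoved in the last pictures. I did not measure their positions, and the bottle was outside the last crops.
- **Forces:** The wrist force stayed below about 3 N at every reading between moves.
- **Failed checks:** None failed or disagreed.

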